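# Bring the red stones out of the tambour store

## Task

Roll the store's tambour front all the way up and draw the tray of red stones forward by its ball knob until about a third of it overhangs the sill. Let go of it there, take it by its long sides instead and, keeping it level, lay it squarely in the middle of the blue-edged cork mat. Then roll the tambour front fully shut, leaving the blue-stone tray in its bay and everything else on the bench where it is.

Things in the scene. Friction and masses are not known exactly. Their poses are not given: they have to be found in the camera images.
- store: wooden bench store, 330 deep (x) x 278 wide (y) x 238 mm high, fixed; origin: centre of its underside; x points from its open front (toward the robot) to its back. Side cheeks, inner faces at y = +-125 mm, 14 mm thick, follow the front's curve: radius 160 mm about track_axis. A fixed bent hood covers the rear half, behind track_axis
- sill (a point): middle of the front edge of the bay floor (160 mm before the store's origin, 70 mm above the bench; axes as the store), free air before it. Two bays side by side behind it, mid-lines at y = -35 and +35 mm, between dividers 4 mm thick and 15 mm higher than the bay floor. A bay is only about 3 mm wider than a tray on each side: no finger fits beside a tray in its bay
- track_axis (a point): centre of the tambour's circular track, half-way across the store (70 mm above the store's origin); axes as the store, the track's axis is its y
- tambour (a joint): the tambour front: a lead rail pulling 11 wooden slats along a curved track, a circle about track_axis, that runs back under the hood. Value: angle in rad travelled by the lead rail, 0 fully shut (rail on the sill), 1.33 at the open stop (rail beside the hood). May start slightly ajar (up to 0.12). Stays where it is left; moving it takes about 2 to 6 N at the knob
- tambour_knob (a point): centre of the brass ball knob (diameter 22 mm, stem 10 mm) at the middle of the lead rail, 188 mm from track_axis and 33 mm out from the rail's face; elevation seen from track_axis, above level, on the front side: 0.091 rad + tambour value. Shut: 87 mm above the bench, 27 mm before the sill. Open: 256 mm above the bench. Polished: turns freely between two pads
- tray_red_center (a point): centre (4 mm above the underside) of the dark steel tray with two rows of red stones: 150 long (its x, to the store's back) x 60 wide (y) x 8 mm thick, 0.3 to 0.65 kg. Lies flat in one of the two bays, its front end 18 to 38 mm behind the sill. The stones are fixed and rise 6 mm over its top from 15 mm behind the knob backwards
- tray_red_knob (a point): centre of the red tray's brass ball knob (diameter 16 mm, stem 8 mm), on the tray's mid-line, 20 mm behind its front edge, 55 mm before and 32 mm above the tray's centre. Polished: it turns freely between two pads, so the tray cannot be carried level by it, only slid
- tray_blue_center (a point): tray with turquoise blue stones, same make as the red tray (150 x 60 x 8 mm), lying in the other bay; point at its centre, 4 mm above its underside; leave it there
- mat: cork work mat with a blue edge, 250 (its x) x 150 (its y) x 4 mm, fixed on the bench, left or right of the store. Origin: centre of its underside, so its top is 4 mm higher
- dish: white plate (diameter 184 mm) with three cups of coloured beads, 54 mm high, fixed on the bench on the other side of the store from the mat; origin at the centre of its underside; keep clear
- jar_a_center (a point): jar of beads with a red lid, diameter 75 mm, 92 mm high; point on its axis 39 mm above the bench; leave it alone
- jar_b_center (a point): jar of beads with a cream lid, diameter 75 mm, 92 mm high; point on its axis 39 mm above the bench; leave it alone
- jar_c_center (a point): jar of beads with a red lid, diameter 75 mm, 92 mm high; point on its axis 39 mm above the bench; leave it alone
- pliers_center (a point): flat pliers with red handles lying on the bench, about 150 x 60 x 12 mm; point at the middle; leave them alone
- brush: small brush lying on the bench between the robot and the store, about 200 mm long along its x; leave it alone

How it is judged:
By the outcome, as a careful person would: the job done as asked, in the order asked, and still so for the second after the job is handed in, with the robot touching nothing.
It also fails if it takes over 72 s, if anything falls off the work surface, if the arm or the gripper's body presses on something with over 40 N, if the wrist force passes 120 N, or if a joint passes its speed limit or range.

## Robot

A 7-joint arm with a two-finger parallel gripper is mounted at the origin on the work surface. World frame = base frame: x ahead of the robot, y to its left, z up, the work surface at z = 0. Lengths are in m, angles in rad, forces in N, time in s.
With the tool pointing down it reaches from about 0.4 to 0.875 m from the base axis. Payload 19.3 kg.
Tool frame: the origin (TCP) lies between the finger pads; the fingertips stand 17 mm ahead of it and the grasp point (between the pads) lies 2 mm behind it (bot.finger_overhang is the distance from the TCP to the fingertips, in m); z points along the fingers, y is the line along which they close (so a half turn about z gives the same grasp; the last joint's range is limited). The gripper opens to 85 mm and grips with 20 to 120 N. Pads are 22 mm wide; open, the fingers measure 114 mm over their backs; the gripper's body (76 mm by 85 mm) begins 54 mm behind the grasp point. The pads swing forward as they close: fully open they stand 13 mm farther back than shut.
Start: joints at [-1.191, 0.521, -0.036, 1.599, 0.021, 1.021, -0.113], TCP at [0.272, 0.563, 0.248] pointing down, gripper open.
Joint ranges: [-2.91, 2.91], [-0.3, 2.13], [-1.5, 1.42], [0.17, 2.43], [-1.26, 4.41], [0.16, 1.93], [-2.52, 2.52]. Speed limits (rad/s): [1.89, 1.89, 2.39, 2.39, 3.01, 3.01, 3.01].

## Interface

Orientations are given as [roll, pitch, yaw] about the fixed x, y, z axes, in that order (R = Rz(yaw) Ry(pitch) Rx(roll)).
In Python, from workcell import observe, grab_frame, bot gives the robot as it stands.
- The arm moves only by the shell command python3 -m crank 'ROWS' [FORCE]. ROWS is a JSON object of lists of equal length, an entry for each row: "linear": the shift along the world's x, y, z each as a share of 0.25 m, from -1 to 1, a list of three; "delta_rot": the turn, a rotation vector about the world's x, y, z each as a share of 30 degrees, from -1 to 1, a list of three; "fingers": the opening, from -1 (shut) to 1 (fully open). In form: {"linear": [[dx, dy, dz], ...], "delta_rot": [[rx, ry, rz], ...], "fingers": [fingers, ...]}. A call has 1 to 5 rows; each row is the pose to reach, as a shift and turn from the pose commanded when the call began; what a row does not reach only later rows make up. A row lasts 1/10 s, in which the tool goes at most 50 mm and 8.59 degrees, less where a joint would pass 70% of its speed; a pose out of reach is approached as far as the arm can. A call with a number of a shift or a turn outside -1 to 1 is refused whole. A call with a gripper value outside its range is refused whole. The fingers move at their own pace and stop on an object; FORCE is the grip in N (left out, the last holds). Time passes only in rows, so rows that repeat a pose let the fingers close. It gives the time, the measured TCP pose, the force, the opening and the grip force at its end, in the units of the state.
- observe(): the state, without advancing time (a new reading comes with each control period).
- grab_frame(name): name is "scene" or "top"; returns a dict with "image" (384x512x3 uint8, red, green, blue), "mtx" (3x3 intrinsics, pixels), "xyz" and "orientation" of the camera in the world. Camera axes: x right, y down, z forward; pixel columns grow to the right and rows downward; lengths in m; the calibration is good to about 2 mm. A picture is of the moment at which its call begins. There is no depth.
- bot.job_done(): hands the job in; it is judged then, once.
The state is a dict: "clock": time; "qpos": joint angles; "qd": joint speeds; "joint_efforts": joint torques, N m; "position": TCP position; "tool_rot": TCP orientation; "force": force on the tool from outside, world axes, zero at the start; "moment": the same for the moment, N m; "grip_width": finger opening in m; "finger_force": force on a finger pad.
Only numpy, scipy, OpenCV 4.12 (cv2) and the standard library are available. Lean on these libraries where they do the work, as an engineer would, in place of code of your own. Each camera call takes 0.05 s, during which the arm holds its last target. There are 200 camera calls.

## Working session

There is one attempt and no reset: what is moved stays moved. The work goes in short steps, Python scripts to look and compute and a shell command to move; the robot and the scene stay as the last step left them, time stands still between calls to the robot, and variables do not carry over. Pictures are saved under pics/ and viewed, at most 10 in all, crops included, and the job is handed in when it is done.

```bash
mkdir -p pics; ls; python3 - <<'E'
from workcell import observe, grab_frame, bot
import cv2, json
print(observe())
for n in("scene","top"):
    f=grab_frame(n); cv2.imwrite(f"pics/{n}0.png",f["image"][:,:,::-1]); print(n,f["mtx"],f["xyz"],f["orientation"])
print(bot.finger_overhang)
E
```

```text
pics
{'clock': 0.0, 'qpos': array([-1.19120702,  0.52203748, -0.03633536,  1.59999534,  0.02121488,
        1.02111849, -0.11280579]), 'qd': array([ 9.52384481e-05,  6.64135782e-04,  6.78766569e-05,  8.97419079e-04,
       -1.23807053e-04, -4.40218610e-04,  9.98635935e-04]), 'joint_efforts': array([ 2.28588169e-04, -9.27091885e+01,  1.97993740e+00, -3.69945717e+01,
        1.77949393e-02,  7.85513286e-03, -3.09385064e-05]), 'position': array([0.27162691, 0.56253148, 0.24771556]), 'tool_rot': array([-3.14042320e+00,  9.31012385e-05,  2.69180209e+00]), 'force': array([ 0.38805803, -0.20786748, -0.51082545]), 'moment': array([-0.044678  ,  0.03609486, -0.01139928]), 'finger_force': 0.0, 'grip_width': 0.08540033102612195}
scene [[460.87923359   0.         261.35453774]
 [  0.         460.87923359 197.67267572]
 [  0.           0.           1.        ]] [ 0.32775482 -0.30546391  1.40033081] [-2.8035078   0.00945468 -0.54591867]
top [[388.13379366   0.         252.39499454]
 [  0.         388.13379366 194.15415727]
 [  0.           0.           1.        ]] [0.34920842 0.08660813 1.46732832] [-2.99668254  0.01023625 -1.58528261]
0.017
```

View pics/scene0.png

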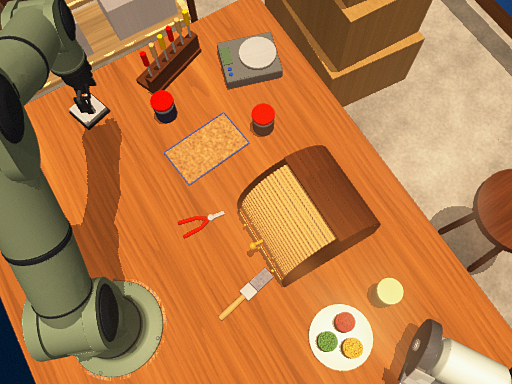

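View pics/top0.png

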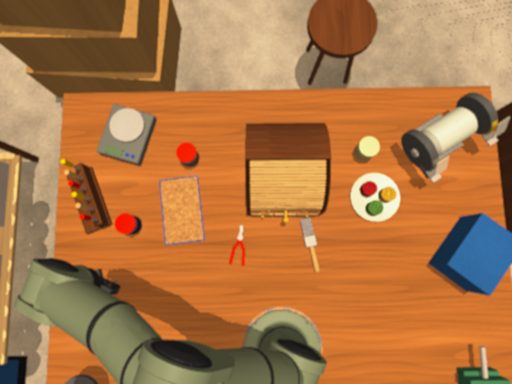

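Scene view: store at centre (about 305,215) with the brass knob near (254,245), mat at (206,148), brush at (247,293), pliers at (200,222). Top view: store spans columns 246–330 with the knob near (286,217), and the mat is at (182,210).

```bash
cat > h.py <<'E'
import numpy as np, cv2
from scipy.spatial.transform import Rotation as R
from workcell import observe, grab_frame, bot
def ray(f,p):
    d=np.linalg.inv(f["mtx"])@np.array([p[0],p[1],1.]); d=R.from_euler("xyz",f["orientation"]).as_matrix()@d
    return np.array(f["xyz"]),d/np.linalg.norm(d)
def onz(f,p,z):
    o,d=ray(f,p); return o+d*(z-o[2])/d[2]
def tri(f,p,g,q):
    a,u=ray(f,p); b,v=ray(g,q)
    s=np.linalg.lstsq(np.stack([u,-v],1),b-a,rcond=None)[0]
    A,B=a+s[0]*u,b+s[1]*v; return (A+B)/2,np.linalg.norm(A-B)
def proj(f,P):
    c=R.from_euler("xyz",f["orientation"]).as_matrix().T@(np.array(P)-f["xyz"]); c=f["mtx"]@c; return c[:2]/c[2]
def crop(f,x0,x1,y0,y1,k,name):
    cv2.imwrite(name,cv2.resize(f["image"][y0:y1,x0:x1,::-1],None,fx=k,fy=k,interpolation=cv2.INTER_CUBIC))
E
python3 - <<'E'
from h import *
s=grab_frame("scene");t=grab_frame("top")
a=cv2.resize(s["image"][140:300,200:390,::-1],None,fx=3.0,fy=3.0,interpolation=cv2.INTER_CUBIC)
cv2.imwrite("pics/s1.png",a)
crop(t,236,340,115,230,5,"pics/t1.png")
for n,f in(("s",s),("t",t)):
    hsv=cv2.cvtColor(f["image"],cv2.COLOR_RGB2HSV)
    m=cv2.inRange(hsv,(105,60,50),(135,255,255))
    k,l,st,c=cv2.connectedComponentsWithStats(cv2.dilate(m,np.ones((3,3))))
    for i in range(1,k):
        x,y,w,h,A=st[i]
        if A>40 and 20<w<110 and 20<h<110:
            pts=np.argwhere((l==i)&(m>0))[:,::-1].astype(np.float32)
            W=np.array([onz(f,p,.004)[:2] for p in pts],np.float32)
            print(n,st[i],cv2.minAreaRect(W))
E
```

```text
s [163 111  88  75 810] ((0.507063090801239, 0.3696555197238922), (0.249989315867424, 0.15006785094738007), 6.366863250732422)
t [ 429  213   83   83 4638] ((0.33249518275260925, -0.7319674491882324), (0.23914720118045807, 0.28166836500167847), 51.483909606933594)
```

View pics/s1.png

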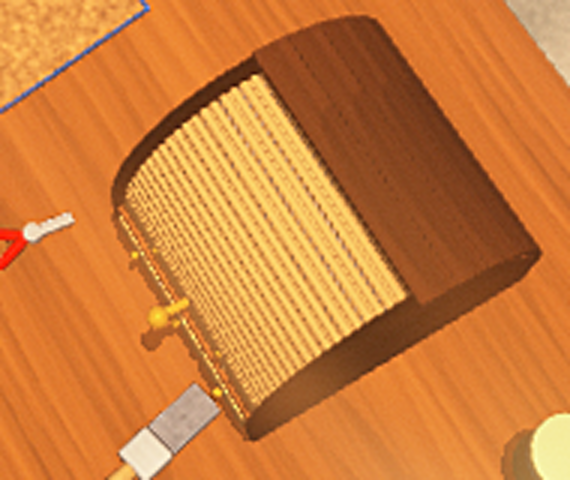

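View pics/t1.png

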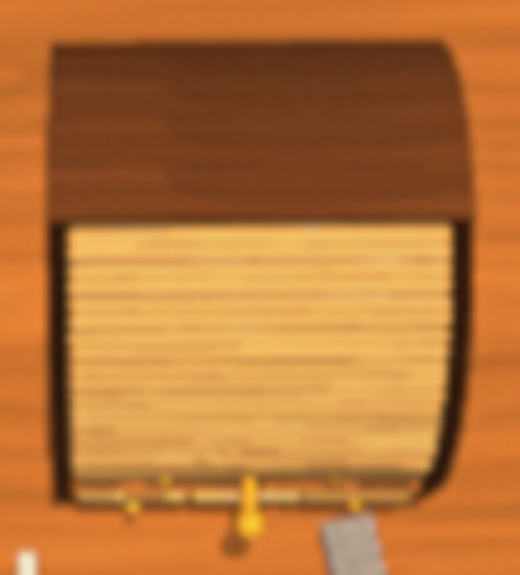

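Knob at scene (252.7,245.7) and top (286,219.4). Hood front-edge ends at scene (284.3,158.3) and (339.3,241), top (246.4,159.4) and (330.4,158.9).

```bash
python3 - <<'E'
from h import *
s=grab_frame("scene");t=grab_frame("top")
for n,p,q in(("knob",(252.7,245.7),(286,219.4)),("hoodL",(284.3,158.3),(246.4,159.4)),("hoodR",(339.3,241.),(330.4,158.9)),
  ("dotL",(200+135/3,140+256/3),(236+133/5,115+508/5)),("dotR",(200+217/3,140+392/3),(236+355/5,115+504/5))):
    P,e=tri(s,p,t,q); print(n,P.round(4),round(e,4), "z.238",onz(s,p,.238).round(4),onz(t,q,.238).round(4))
E
```

```text
knob [ 0.4575 -0.0198  0.0951] 0.0 z.238 [ 0.4433 -0.0511  0.238 ] [ 0.4463 -0.0087  0.238 ]
hoodL [0.6432 0.1143 0.2393] 0.0011 z.238 [0.6442 0.1148 0.238 ] [0.643  0.1144 0.238 ]
hoodR [ 0.6399 -0.1573  0.2398] 0.0006 z.238 [ 0.6407 -0.157   0.238 ] [ 0.6401 -0.1576  0.238 ]
dotL [0.4754 0.0616 0.0319] 0.0023 z.238 [0.4541 0.0062 0.238 ] [0.4563 0.0653 0.238 ]
dotR [ 0.4743 -0.1022  0.0353] 0.0001 z.238 [ 0.4525 -0.1324  0.238 ] [ 0.4567 -0.0755  0.238 ]
```

```bash
cat >> h.py <<'E'
YS=-0.012; AX=np.array([.6425,-.0215,.070])
def orient(yaw,tilt):  # yaw of tool x-z plane; tilt>0: fingers lean forward along yaw dir
    return R.from_euler("z",yaw)*R.from_euler("y",-tilt,degrees=True)*R.from_euler("z",np.pi)*R.from_euler("x",np.pi)
def to(P,yaw=YS,tilt=0,o=None):
    o=o or observe(); C=R.from_euler("xyz",o["tool_rot"]); D=orient(yaw,tilt)
    print("lin",((np.array(P)-o["position"])/.25).round(3),"rot",((D*C.inv()).as_rotvec(degrees=True)/30).round(3))
def knobpos(v,r=.188):
    e=.091+v; return AX+r*np.array([-np.cos(e)*np.cos(YS),-np.cos(e)*np.sin(YS),np.sin(e)])
E
python3 - <<'E'
from h import *
to([.42,.25,.30]); to([.440,-.0195,.20],tilt=20)
for v in (0,.043,.3,.6,.9,1.2,1.33): print(v,knobpos(v).round(4))
E
```

```text
lin [ 0.593 -1.251  0.208] rot [ 0.001 -0.     0.836]
lin [ 0.673 -2.329 -0.192] rot [-0.153 -0.654  0.828]
0 [ 0.4553 -0.0193  0.0871]
0.043 [ 0.4562 -0.0193  0.0951]
0.3 [ 0.4687 -0.0194  0.1416]
0.6 [ 0.4976 -0.0198  0.1898]
0.9 [ 0.5395 -0.0203  0.2273]
1.2 [ 0.5906 -0.0209  0.2507]
1.33 [ 0.6144 -0.0212  0.2559]
```

```bash
python3 -m crank '{"linear":[[0.1,-0.2,0.1],[0.2,-0.4,0.2],[0.3,-0.6,0.2],[0.4,-0.8,0.2],[0.5,-1,0.2]],"delta_rot":[[0,0,0.2],[0,0,0.4],[0,0,0.6],[0,0,0.836],[0,0,0.836]],"fingers":[1,1,1,1,1]}'
python3 -m crank '{"linear":[[0.05,-0.2,0],[0.1,-0.4,0],[0.15,-0.6,0],[0.15,-0.8,0],[0.15,-1,0]],"delta_rot":[[0,0,0],[0,-0.2,0],[0,-0.4,0],[0,-0.66,0],[0,-0.66,0]],"fingers":[1,1,1,1,1]}'
python3 -c "
from h import *
to([.440,-.0195,.20],tilt=20); print(observe()['qpos'],observe()['clock'])"
```

```text
clock: 0.8
position: [0.3801, 0.3455, 0.2982]
tool_rot: [3.141, 0.001, 3.134]
force: [1.9, 2.1, -0.5]
grip_width: 0.0855
finger_force: 0.0
clock: 1.3
position: [0.415, 0.0996, 0.2971]
tool_rot: [3.138, 0.35, 3.128]
force: [1.2, -0.3, 0.1]
grip_width: 0.0855
finger_force: 0.0
lin [ 0.1   -0.476 -0.389] rot [-0.007  0.001  0.001]
[-0.59021005 -0.02566437  0.09196772  2.26459856  0.29411517  0.61324893
  0.84290333] 1.3
```

```bash
python3 -m crank '{"linear":[[0.02,-0.17,-0.1],[0.02,-0.328,-0.25],[0.02,-0.328,-0.39],[0.02,-0.328,-0.39],[0.02,-0.328,-0.39]],"delta_rot":[[0,0,0],[0,0,0],[0,0,0],[0,0,0],[0,0,0]],"fingers":[1,1,1,1,1]}'
python3 - <<'E'
from h import *
to([.4575,-.0195,.0925],tilt=20); print(observe()['position'])
s=grab_frame("scene"); crop(s,200,330,170,290,5,"pics/s2.png"); print(proj(s,[.4575,-.0198,.0951]))
E
```

```text
clock: 1.8
position: [0.4221, 0.0202, 0.2007]
tool_rot: [3.138, 0.344, 3.129]
force: [-0.1, 0.3, 1.1]
grip_width: 0.0857
finger_force: 0.0
lin [ 0.142 -0.159 -0.433] rot [-0.007 -0.009 -0.001]
[0.42206897 0.02016071 0.20069716]
[252.69279865 245.71149601]
```

View pics/s2.png

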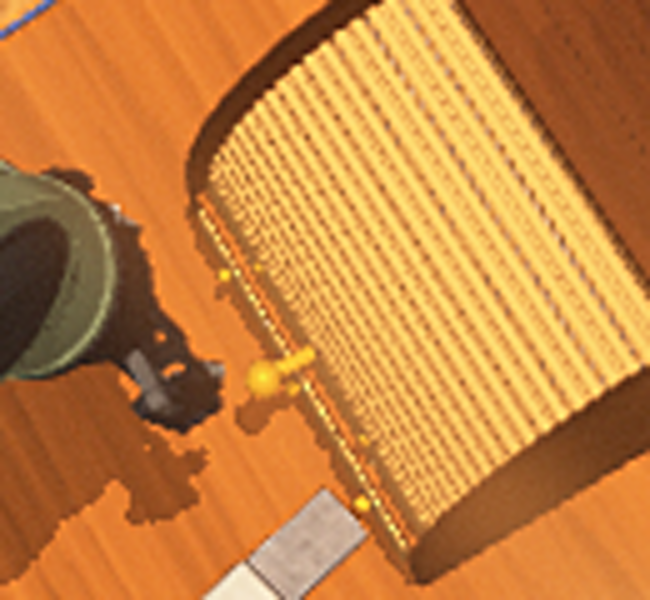

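The gripper (165,390 in the crop) sits about 40 mm left of the knob (265,378), at the state it reports.

```bash
python3 -m crank '{"linear":[[0.142,-0.159,0],[0.142,-0.159,-0.1],[0.142,-0.159,-0.25],[0.142,-0.159,-0.43],[0.142,-0.159,-0.43]],"delta_rot":[[0,0,0],[0,0,0],[0,0,0],[0,0,0],[0,0,0]],"fingers":[1,1,1,1,1]}' 30
python3 -m crank '{"linear":[[0,0,0],[0,0,0],[0,0,0]],"delta_rot":[[0,0,0],[0,0,0],[0,0,0]],"fingers":[1,1,1]}'
python3 - <<'E'
from h import *
to([.4575,-.0195,.0925],tilt=20); o=observe();print(o['position'],o["force"])
s=grab_frame("scene"); crop(s,200,330,170,290,5,"pics/s3.png")
E
```

```text
clock: 2.35
position: [0.4495, -0.033, 0.1458]
tool_rot: [-3.096, 0.311, 3.136]
force: [-0.4, -0.3, -0.2]
grip_width: 0.0852
finger_force: 0.0
clock: 2.65
position: [0.4486, -0.0329, 0.1452]
tool_rot: [-3.098, 0.31, 3.136]
force: [-0.1, -0.4, -0.1]
grip_width: 0.0856
finger_force: 0.0
lin [ 0.036  0.054 -0.211] rot [ 0.077 -0.076  0.015]
[ 0.44859246 -0.03287658  0.14521304] [-0.09103954 -0.35206933 -0.08349775]
```

View pics/s3.png

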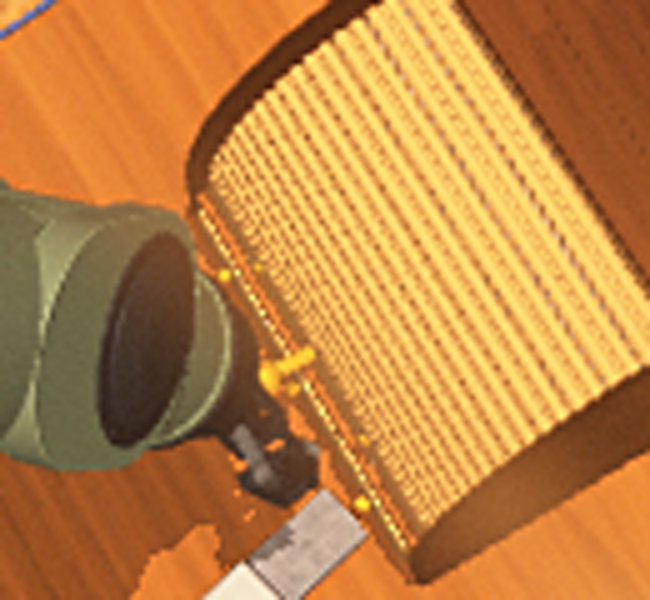

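The wrist hit a joint limit with the 20° tilt, so the gripper stopped short and low-right of the knob. I'll reduce the tilt.

```bash
python3 - <<'E'
from h import *
print(observe()["qpos"].round(2)); to([.4575,-.0195,.145],tilt=8)
E
```

```text
[-0.04  0.33 -0.09  2.37  0.67  0.18  0.79]
lin [ 0.036  0.054 -0.   ] rot [0.084 0.323 0.007]
```

```bash
python3 -m crank '{"linear":[[0.036,0.054,0],[0.036,0.054,0],[0.036,0.054,-0.1],[0.036,0.054,-0.21],[0.036,0.054,-0.21]],"delta_rot":[[0.05,0.2,0],[0.084,0.323,0.007],[0.084,0.323,0.007],[0.084,0.323,0.007],[0.084,0.323,0.007]],"fingers":[1,1,1,1,1]}' 30
python3 - <<'E'
from h import *
o=observe();print(o["qpos"].round(2),o["force"]); to([.4575,-.0195,.0925],tilt=8)
E
```

```text
clock: 3.2
position: [0.4556, -0.0197, 0.0897]
tool_rot: [3.142, 0.134, 3.13]
force: [-0.8, 0.4, -1.0]
grip_width: 0.0857
finger_force: 0.0
[ 0.14  0.5  -0.3   2.25  0.53  0.32  0.94] [-0.7737671   0.41623149 -1.01510808]
lin [0.007 0.001 0.011] rot [-0.    -0.011 -0.   ]
```

Good. Close on the knob.

```bash
python3 -m crank '{"linear":[[0.007,0,0.01],[0.007,0,0.01],[0.007,0,0.01],[0.007,0,0.01],[0.007,0,0.01]],"delta_rot":[[0,0,0],[0,0,0],[0,0,0],[0,0,0],[0,0,0]],"fingers":[-1,-1,-1,-1,-1]}' 30
python3 -m crank '{"linear":[[0,0,0],[0,0,0],[0,0,0],[0,0,0],[0,0,0]],"delta_rot":[[0,0,0],[0,0,0],[0,0,0],[0,0,0],[0,0,0]],"fingers":[-1,-1,-1,-1,-1]}' 30
python3 - <<'E'
from h import *
o=observe();p=o["position"];print(p,o["force"])
for v in (.2,.35,.5,.65,.8,.95,1.1,1.25,1.35): print(v,((knobpos(v)-knobpos(.043))/.25).round(3))
E
```

```text
clock: 3.7
position: [0.4588, -0.0188, 0.0945]
tool_rot: [3.14, 0.139, 3.13]
force: [-0.0, 4.0, 2.1]
grip_width: 0.0207
finger_force: 29.2
clock: 4.2
position: [0.4588, -0.0188, 0.0943]
tool_rot: [3.141, 0.139, 3.13]
force: [-1.2, 7.3, 2.6]
grip_width: 0.02
finger_force: 29.3
[ 0.45877288 -0.01882738  0.09430451] [-1.17857105  7.26584294  2.59597588]
0.2 [ 0.025 -0.     0.115]
0.35 [ 0.065 -0.001  0.221]
0.5 [ 0.121 -0.001  0.319]
0.65 [ 0.19  -0.002  0.407]
0.8 [ 0.273 -0.003  0.484]
0.95 [ 0.365 -0.004  0.548]
1.1 [ 0.466 -0.006  0.598]
1.25 [ 0.574 -0.007  0.632]
1.35 [ 0.648 -0.008  0.645]
```

```bash
python3 -m crank '{"linear":[[0.012,0,0.06],[0.025,0,0.115],[0.043,0,0.17],[0.065,0,0.221],[0.065,0,0.221]],"delta_rot":[[0,0,0],[0,0,0],[0,0,0],[0,0,0],[0,0,0]],"fingers":[-1,-1,-1,-1,-1]}' 40
python3 -c "
from h import *
print(((knobpos(.35)-knobpos(.043))).round(4)+[.4588,-.0188,.0943])
for v in (.425,.5,.575,.65,.725,.8,.875,.95): print(v,((knobpos(v)-knobpos(.35))/.25).round(3))"
```

```text
clock: 4.7
position: [0.4752, -0.019, 0.1506]
tool_rot: [3.141, 0.139, 3.13]
force: [-3.7, 8.5, 2.8]
grip_width: 0.0193
finger_force: 40.3
[ 0.4751 -0.019   0.1494]
0.425 [ 0.026 -0.     0.05 ]
0.5 [ 0.056 -0.001  0.098]
0.575 [ 0.089 -0.001  0.144]
0.65 [ 0.125 -0.002  0.187]
0.725 [ 0.165 -0.002  0.227]
0.8 [ 0.207 -0.002  0.264]
0.875 [ 0.252 -0.003  0.298]
0.95 [ 0.3   -0.004  0.328]
```

```bash
python3 -m crank '{"linear":[[0.026,0,0.05],[0.056,0,0.098],[0.089,0,0.144],[0.125,0,0.187],[0.125,0,0.187]],"delta_rot":[[0,0,0],[0,0,0],[0,0,0],[0,0,0],[0,0,0]],"fingers":[-1,-1,-1,-1,-1]}'
python3 -c "
from h import *
s=grab_frame('scene'); crop(s,180,380,130,290,3,'pics/s4.png')
o=observe(); c=o['position']-(knobpos(.65)-knobpos(.043)); print(c)
for v in (.725,.8,.875,.95,1.025,1.1,1.175,1.25,1.33,1.36): print(v,((knobpos(v)-knobpos(.65))/.25).round(3))"
```

```text
clock: 5.2
position: [0.5068, -0.0192, 0.1971]
tool_rot: [3.141, 0.139, 3.13]
force: [-4.6, 4.4, 6.9]
grip_width: 0.0196
finger_force: 40.8
[ 0.45858509 -0.01863625  0.09475039]
0.725 [ 0.04 -0.    0.04]
0.8 [ 0.082 -0.001  0.077]
0.875 [ 0.127 -0.002  0.111]
0.95 [ 0.175 -0.002  0.141]
1.025 [ 0.224 -0.003  0.168]
1.1 [ 0.276 -0.003  0.191]
1.175 [ 0.329 -0.004  0.21 ]
1.25 [ 0.384 -0.005  0.225]
1.33 [ 0.443 -0.005  0.236]
1.36 [ 0.465 -0.006  0.239]
```

View pics/s4.png

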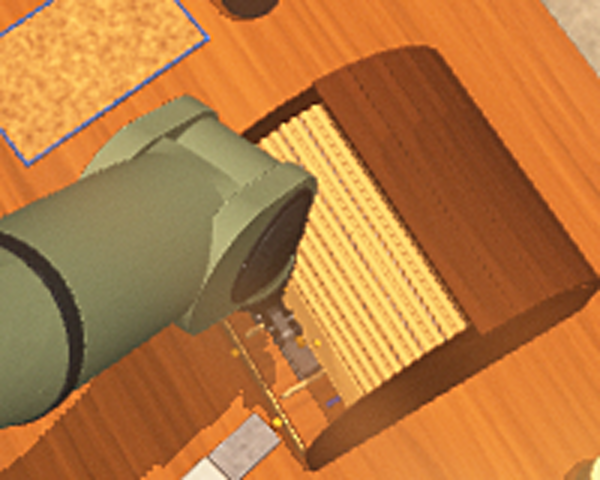

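The tambour follows: its rail is now about half-way, the bay is opening, and a blue stone shows at (333,402), so blue is in the right-hand bay.

```bash
python3 -m crank '{"linear":[[0.04,0,0.04],[0.082,0,0.077],[0.127,0,0.111],[0.175,0,0.141],[0.224,0,0.168]],"delta_rot":[[0,0,0],[0,0,0],[0,0,0],[0,0,0],[0,0,0]],"fingers":[-1,-1,-1,-1,-1]}'
python3 -m crank '{"linear":[[0.052,0,0.023],[0.105,0,0.042],[0.16,0,0.057],[0.22,0,0.068],[0.24,0,0.071]],"delta_rot":[[0,0,0],[0,0,0],[0,0,0],[0,0,0],[0,0,0]],"fingers":[-1,-1,-1,-1,-1]}'
python3 -m crank '{"linear":[[0,0,0],[0,0,0]],"delta_rot":[[0,0,0],[0,0,0]],"fingers":[-1,-1]}'
python3 -c "
from h import *
o=observe(); d=o['position']-[.4588,-.0188,.0943]+knobpos(.043)-AX; print(np.arctan2(d[2],-d[0])-.091,np.linalg.norm(d))"
```

```text
clock: 5.75
position: [0.5614, -0.0196, 0.2375]
tool_rot: [3.142, 0.136, 3.13]
force: [0.6, 3.1, -9.8]
grip_width: 0.0193
finger_force: 39.6
clock: 6.25
position: [0.6222, -0.0202, 0.2552]
tool_rot: [-3.141, 0.137, 3.129]
force: [-4.9, -2.7, 0.9]
grip_width: 0.0191
finger_force: 39.9
clock: 6.45
position: [0.6218, -0.0201, 0.2553]
tool_rot: [-3.141, 0.138, 3.129]
force: [5.3, -2.1, -7.6]
grip_width: 0.0191
finger_force: 39.5
1.3550511776330858 0.1875741576309261
```

```bash
python3 -m crank '{"linear":[[0.02,0,0.002],[0.04,0,0.002],[0.04,0,0.002]],"delta_rot":[[0,0,0],[0,0,0],[0,0,0]],"fingers":[-1,-1,-1]}'

```

```text
clock: 6.75
position: [0.6333, -0.0197, 0.2568]
tool_rot: [3.141, 0.14, 3.129]
force: [4.7, -0.8, -0.2]
grip_width: 0.0001
finger_force: 2.4
```

It slipped off the ball, most likely at the stop. Back off upward and look.

```bash
python3 -m crank '{"linear":[[0,0,0.2],[0,0,0.3],[-0.2,0.3,0.35],[-0.4,0.6,0.35],[-0.6,0.8,0.35]],"delta_rot":[[0,0,0],[0,0,0],[0,0,0],[0,0,0],[0,0,0]],"fingers":[-1,-1,1,1,1]}'
python3 -m crank '{"linear":[[-0.2,0.2,0],[-0.3,0.4,0],[-0.3,0.6,0],[-0.3,0.6,0]],"delta_rot":[[0,0,0],[0,0,0],[0,0,0],[0,0,0]],"fingers":[1,1,1,1]}'
python3 - <<'E'
from h import *
s=grab_frame("scene");t=grab_frame("top")
a=cv2.resize(s["image"][140:290,220:350,::-1],None,fx=3.,fy=3.,interpolation=cv2.INTER_CUBIC)
b=cv2.resize(t["image"][120:240,238:338,::-1],None,fx=3.75,fy=3.75,interpolation=cv2.INTER_CUBIC)
cv2.imwrite("pics/st5.png",np.hstack([a[:450],b[:450]]))
E
```

```text
clock: 7.25
position: [0.5445, 0.1038, 0.3421]
tool_rot: [3.141, 0.139, 3.13]
force: [1.0, 1.7, 0.6]
grip_width: 0.0433
finger_force: 0.0
clock: 7.65
position: [0.4686, 0.2563, 0.3424]
tool_rot: [3.139, 0.14, 3.134]
force: [0.9, -0.9, -0.4]
grip_width: 0.0853
finger_force: 0.0
```

View pics/st5.png

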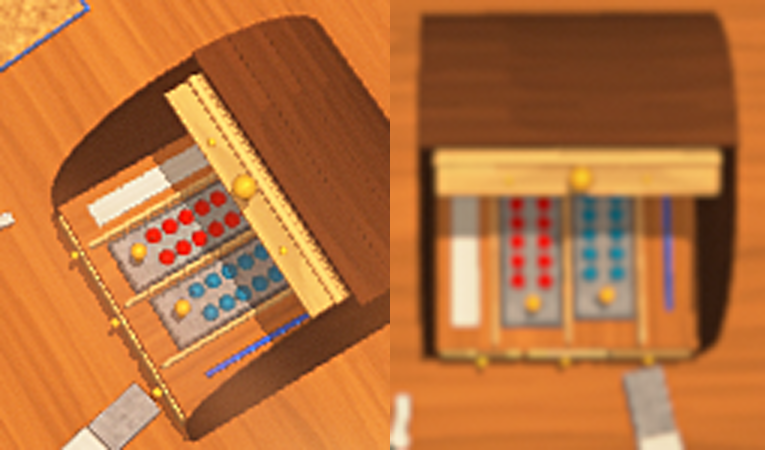

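The tambour is up, with its knob at crop-left (244,187) and crop-right (581,179). The red tray is in the left bay, with its knob at left (139,252) and right (534,303) and its front edge near right y≈326. The blue tray is in the right bay.

```bash
python3 - <<'E'
from h import *
s=grab_frame("scene");t=grab_frame("top")
S=lambda x,y:(220+x/3,140+y/3); T=lambda x,y:(238+(x-390)/3.75,120+y/3.75)
for n,p,q in(("tk",(244,187),(581,179)),("rk",(139,252),(534,303)),("bk",(182,308),(606,296))):
    P,e=tri(s,S(*p),t,T(*q)); print(n,P.round(4),round(e,4),onz(s,S(*p),.106).round(4),onz(t,T(*q),.106).round(4))
print("front z.078",onz(t,T(503,326),.078),onz(t,T(562,326),.078),onz(s,S(133,293),.078),onz(s,S(110,242),.078))
print("rail open val", knobpos(1.33))
E
```

```text
tk [ 0.6101 -0.0213  0.2542] 0.0008 [0.647  0.0155 0.106 ] [ 0.6415 -0.0344  0.106 ]
rk [0.5236 0.0131 0.1043] 0.0007 [0.5237 0.0126 0.106 ] [0.523  0.0132 0.106 ]
bk [ 0.5299 -0.0554  0.1007] 0.0013 [ 0.5297 -0.0565  0.106 ] [ 0.5286 -0.0548  0.106 ]
front z.078 [0.50477546 0.04192966 0.078     ] [ 0.50389077 -0.0146405   0.078     ] [ 0.50100217 -0.0131371   0.078     ] [0.50868038 0.0434261  0.078     ]
rail open val [ 0.61444551 -0.02116333  0.25589468]
```

```bash
python3 -m crank '{"linear":[[0.05,-0.2,0],[0.1,-0.4,-0.1],[0.15,-0.6,-0.2],[0.2,-0.8,-0.35],[0.22,-0.96,-0.5]],"delta_rot":[[0,0.1,0],[0,0.2,0],[0,0.267,0],[0,0.267,0],[0,0.267,0]],"fingers":[0,0,0,0,0]}'
python3 -m crank '{"linear":[[0,0,0],[0,0,0],[0,0,0]],"delta_rot":[[0,0,0],[0,0,0],[0,0,0]],"fingers":[0,0,0]}'
python3 -c "
from h import *
to([.5236,.0131,.16]); to([.5236,.0131,.103]);print(observe()['qpos'].round(2))"
```

```text
clock: 8.35
position: [0.5218, 0.0344, 0.2378]
tool_rot: [-3.14, -0.0, 3.127]
force: [0.8, 0.5, -0.3]
grip_width: 0.0425
finger_force: 0.0
clock: 8.65
position: [0.5212, 0.0382, 0.2391]
tool_rot: [-3.14, -0.001, 3.13]
force: [-0.9, -0.0, -0.1]
grip_width: 0.0429
finger_force: 0.0
lin [ 0.01  -0.1   -0.316] rot [ 0.002 -0.002 -0.   ]
lin [ 0.01  -0.1   -0.544] rot [ 0.002 -0.002 -0.   ]
[ 0.22  0.41 -0.54  1.86  0.26  0.94  1.13]
```

```bash
python3 -m crank '{"linear":[[0.01,-0.1,0],[0.01,-0.1,-0.15],[0.01,-0.1,-0.3],[0.01,-0.1,-0.42],[0.01,-0.1,-0.42]],"delta_rot":[[0,0,0],[0,0,0],[0,0,0],[0,0,0],[0,0,0]],"fingers":[0,0,0,0,0]}'
python3 -c "
from h import *
to([.5236,.0131,.103])"
```

```text
clock: 9.15
position: [0.5221, 0.0136, 0.1313]
tool_rot: [-3.14, -0.006, 3.131]
force: [-0.3, -0.0, 1.2]
grip_width: 0.0429
finger_force: 0.0
lin [ 0.006 -0.002 -0.113] rot [ 0.003 -0.011 -0.003]
```

```bash
python3 -m crank '{"linear":[[0.006,0,-0.06],[0.006,0,-0.113],[0.006,0,-0.113],[0.006,0,-0.113],[0.006,0,-0.113]],"delta_rot":[[0,0,0],[0,0,0],[0,0,0],[0,0,0],[0,0,0]],"fingers":[0,0,0,-1,-1]}' 40
python3 -m crank '{"linear":[[0,0,0],[0,0,0],[0,0,0],[0,0,0]],"delta_rot":[[0,0,0],[0,0,0],[0,0,0],[0,0,0]],"fingers":[-1,-1,-1,-1]}' 40
```

```text
clock: 9.65
position: [0.5253, 0.013, 0.1057]
tool_rot: [-3.14, -0.001, 3.13]
force: [-1.6, 5.7, 6.5]
grip_width: 0.015
finger_force: 16.3
clock: 10.05
position: [0.5254, 0.013, 0.1059]
tool_rot: [-3.14, -0.001, 3.13]
force: [-1.6, 1.7, 4.9]
grip_width: 0.013
finger_force: 38.9
```

```bash
python3 -m crank '{"linear":[[-0.04,0,0],[-0.09,0.001,0],[-0.14,0.002,0],[-0.2,0.003,0],[-0.2,0.003,0]],"delta_rot":[[0,0,0],[0,0,0],[0,0,0],[0,0,0],[0,0,0]],"fingers":[-1,-1,-1,-1,-1]}'
python3 -c "
from h import *
s=grab_frame('scene'); crop(s,220,340,150,270,4,'pics/s6.png'); o=observe();print(o['position'],o['force'])"
```

```text
clock: 10.55
position: [0.4737, 0.0134, 0.1058]
tool_rot: [-3.139, -0.002, 3.13]
force: [-10.8, 1.8, 14.6]
grip_width: 0.013
finger_force: 40.2
[0.47377795 0.01341504 0.10570136] [-13.07142778   1.15281812  19.48195777]
```

View pics/s6.png

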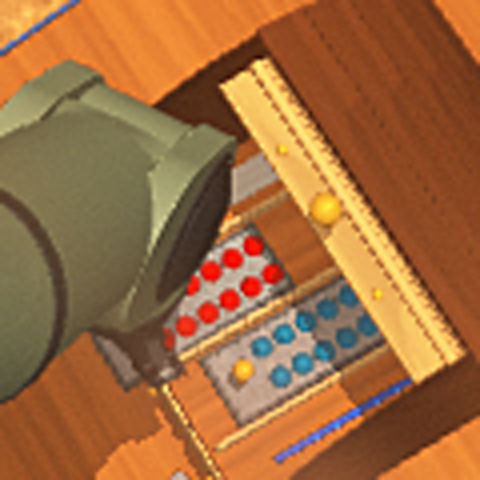

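The tray has come forward about 52 mm with the knob (its end shows at 120,370 in the crop). I'm pressing down a little, so I'll ease up while pulling the rest.

```bash
python3 -m crank '{"linear":[[-0.02,0,0.008],[-0.05,0.001,0.008],[-0.09,0.001,0.008],[-0.09,0.001,0.008],[-0.09,0.001,0.008]],"delta_rot":[[0,0,0],[0,0,0],[0,0,0],[0,0,0],[0,0,0]],"fingers":[-1,-1,-1,-1,-1]}'

```

```text
clock: 11.1
position: [0.4522, 0.0137, 0.107]
tool_rot: [-3.14, -0.002, 3.13]
force: [-1.3, -0.7, -3.0]
grip_width: 0.0132
finger_force: 39.6
```

```bash
python3 -m crank '{"linear":[[0,0,0],[0,0,0],[0,0,0.1],[0,0,0.3],[0,0,0.3]],"delta_rot":[[0,0,0],[0,0,0],[0,0,0],[0,0,0],[0,0,0]],"fingers":[0,0,0,0,1]}'
python3 -m crank '{"linear":[[-0.1,0.2,0.1],[-0.1,0.4,0.2],[-0.1,0.6,0.3],[-0.1,0.7,0.3],[-0.1,0.7,0.3]],"delta_rot":[[0,0,0],[0,0,0],[0,0,0],[0,0,0],[0,0,0]],"fingers":[1,1,1,1,1]}'
python3 - <<'E'
from h import *
s=grab_frame("scene");t=grab_frame("top")
T=lambda x,y:(238+(x-390)/3.75,120+y/3.75)
print("sill",onz(t,T(470,354),.07),onz(t,T(640,354),.07))
a=cv2.resize(s["image"][160:280,220:310,::-1],None,fx=4,fy=4,interpolation=cv2.INTER_CUBIC)
b=cv2.resize(t["image"][150:240,250:320,::-1],None,fx=5.3333,fy=5.3333,interpolation=cv2.INTER_CUBIC)
cv2.imwrite("pics/st7.png",np.hstack([a[:480],b[:480]])); print(a.shape,b.shape)
E
```

```text
clock: 11.6
position: [0.4548, 0.0143, 0.1865]
tool_rot: [-3.14, 0.005, 3.129]
force: [-0.4, 0.1, -0.9]
grip_width: 0.0558
finger_force: 0.0
clock: 12.1
position: [0.4274, 0.1947, 0.2588]
tool_rot: [3.14, 0.001, 3.136]
force: [0.0, -2.0, 0.3]
grip_width: 0.0851
finger_force: 0.0
sill [0.47906106 0.07397894 0.07      ] [ 0.47653769 -0.08945089  0.07      ]
(480, 360, 3) (480, 373, 3)
```

View pics/st7.png

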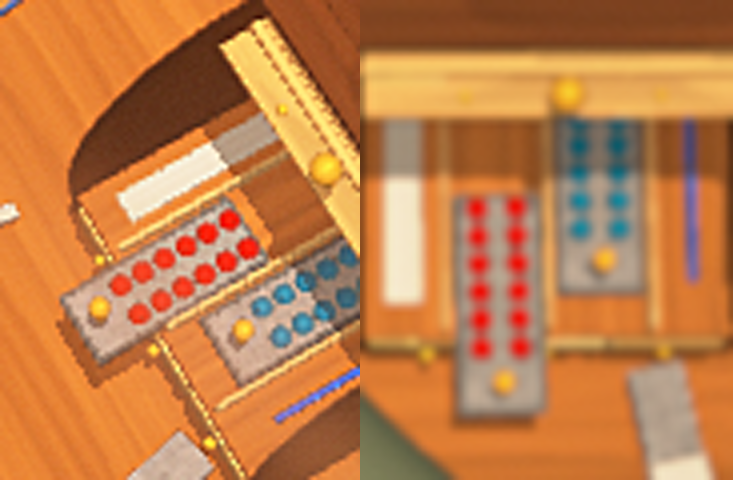

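The red tray now overhangs: knob at left (99,308) and right (503,383), tray corners at right (456,196), (540,195), (545,413) and (456,413), sill line at y≈346. The gripper is clear. That's the last picture I may view, so the rest is by numbers.

```bash
python3 - <<'E'
from h import *
s=grab_frame("scene");t=grab_frame("top")
T=lambda x,y:(250+(x-360)/5.3333,150+y/5.3333)
print(tri(s,(244.75,237),t,T(503,383)))
for c in((456,196),(540,195),(545,413),(456,413)): print(onz(t,T(*c),.078).round(4))
print("sill",onz(t,T(400,346),.07)[:2],onz(t,T(640,346),.07)[:2])
# red-stone centroids on tray (z=.081), robust
for n,f in(("s",s),("t",t)):
    hsv=cv2.cvtColor(f["image"],cv2.COLOR_RGB2HSV); m=cv2.inRange(hsv,(0,190,120),(6,255,255))|cv2.inRange(hsv,(174,190,120),(180,255,255))
    W=[onz(f,(x,y),.083)[:2] for y,x in np.argwhere(m)]
    W=np.array([w for w in W if .42<w[0]<.62 and -.03<w[1]<.06]); print(n,len(W),W.mean(0),cv2.minAreaRect(W.astype(np.float32)))
to([.4655,.014,.16]);to([.4655,.014,.067])
E
```

```text
(array([0.44979948, 0.01315685, 0.10094997]), np.float64(0.0014465272576746667))
[0.5784 0.0409 0.078 ]
[ 0.5781 -0.0162  0.078 ]
[ 0.4302 -0.0156  0.078 ]
[0.4311 0.0439 0.078 ]
sill [0.47744225 0.08062451] [ 0.47493964 -0.08159309]
s 225 [0.52273996 0.01326148] ((0.521952748298645, 0.013564498163759708), (0.10950667411088943, 0.03981954604387283), 0.601779043674469)
t 81 [0.52594273 0.01609051] ((0.5237084627151489, 0.015153407119214535), (0.03247777000069618, 0.10514165461063385), 88.7735824584961)
lin [ 0.152 -0.695 -0.386] rot [ 0.004 -0.005  0.002]
lin [ 0.152 -0.695 -0.758] rot [ 0.004 -0.005  0.002]
```

```bash
python3 -m crank '{"linear":[[0.13,-0.2,0],[0.13,-0.4,0],[0.13,-0.6,-0.1],[0.13,-0.698,-0.25],[0.13,-0.698,-0.35]],"delta_rot":[[0,0,0],[0,0,0],[0,0,0],[0,0,0],[0,0,0]],"fingers":[1,1,1,1,1]}'
python3 -m crank '{"linear":[[0,0,0],[0,0,0],[0,0,0]],"delta_rot":[[0,0,0],[0,0,0],[0,0,0]],"fingers":[1,1,1]}'
python3 -c "
from h import *
to([.460,.014,.067])"
```

```text
clock: 12.8
position: [0.4591, 0.0086, 0.1679]
tool_rot: [-3.138, -0.003, 3.122]
force: [1.0, -0.5, 0.9]
grip_width: 0.0854
finger_force: 0.0
clock: 13.1
position: [0.4607, 0.0149, 0.1709]
tool_rot: [-3.14, -0.0, 3.13]
force: [-0.3, -0.3, 0.0]
grip_width: 0.0856
finger_force: 0.0
lin [-0.003 -0.004 -0.416] rot [ 0.003 -0.    -0.001]
```

```bash
python3 -m crank '{"linear":[[-0.003,-0.004,-0.1],[-0.003,-0.004,-0.2],[-0.003,-0.004,-0.3],[-0.003,-0.004,-0.416],[-0.003,-0.004,-0.416]],"delta_rot":[[0,0,0],[0,0,0],[0,0,0],[0.003,0,0],[0.003,0,0]],"fingers":[1,1,1,1,1]}' 100
python3 -m crank '{"linear":[[0,0,0],[0,0,0]],"delta_rot":[[0,0,0],[0,0,0]],"fingers":[1,1]}'

```

```text
clock: 13.6
position: [0.4586, 0.0139, 0.0644]
tool_rot: [-3.141, -0.004, 3.131]
force: [0.1, 0.1, 1.2]
grip_width: 0.0855
finger_force: 0.0
clock: 13.8
position: [0.4602, 0.0135, 0.0672]
tool_rot: [-3.142, 0.0, 3.13]
force: [-0.3, -1.0, 0.0]
grip_width: 0.0855
finger_force: 0.0
```

```bash
python3 -m crank '{"linear":[[0,0,0],[0,0,0],[0,0,0],[0,0,0],[0,0,0]],"delta_rot":[[0,0,0],[0,0,0],[0,0,0],[0,0,0],[0,0,0]],"fingers":[-1,-1,-1,-1,-1]}' 110
python3 -m crank '{"linear":[[0,0,0],[0,0,0.01],[0,0,0.02],[0,0,0.04],[0,0,0.04]],"delta_rot":[[0,0,0],[0,0,0],[0,0,0],[0,0,0],[0,0,0]],"fingers":[-1,-1,-1,-1,-1]}' 110
python3 -c "
from h import *
o=observe(); print(o['force'],o['moment'])"
```

```text
clock: 14.3
position: [0.4598, 0.0133, 0.0666]
tool_rot: [-3.141, -0.0, 3.129]
force: [-3.6, 0.5, 16.9]
grip_width: 0.0578
finger_force: 113.0
clock: 14.8
position: [0.4594, 0.0132, 0.0761]
tool_rot: [-3.141, -0.002, 3.129]
force: [0.1, 0.0, -5.3]
grip_width: 0.058
finger_force: 117.6
[ 0.12258086  0.02408257 -5.32641555] [-0.00865392  0.14422308 -0.03616519]
```

The fingertips reach below the tray's underside here, which won't do on the mat. I'll set it back, find the tip height at this opening by a light touch on the mat, and re-grip flush.

```bash
python3 -m crank '{"linear":[[0,0,-0.015],[0,0,-0.035],[0,0,-0.037],[0,0,-0.037],[0,0,-0.037]],"delta_rot":[[0,0,0],[0,0,0],[0,0,0],[0,0,0],[0,0,0]],"fingers":[-1,-1,-1,1,1]}'
python3 -m crank '{"linear":[[0,0,0],[0,0,0],[0,0,0.2],[0,0,0.4],[0,0,0.6]],"delta_rot":[[0,0,0],[0,0,0],[0,0,0],[0,0,0],[0,0,0]],"fingers":[1,1,1,1,1]}'
python3 -m crank '{"linear":[[0,0.2,0.1],[0,0.4,0.1],[0,0.6,0],[0,0.8,-0.1],[0,1,-0.2]],"delta_rot":[[0,0,0],[0,0,0],[0,0,0],[0,0,0],[0,0,0]],"fingers":[0.36,0.36,0.36,0.36,0.36]}'
python3 -c "
from h import *
to([.462,.365,.05],yaw=.111);to([.462,.365,.024],yaw=.111)"
```

```text
clock: 15.3
position: [0.4593, 0.0134, 0.066]
tool_rot: [-3.142, -0.002, 3.13]
force: [0.2, 0.4, 0.0]
grip_width: 0.0839
finger_force: 0.0
clock: 15.8
position: [0.4587, 0.0135, 0.2179]
tool_rot: [3.141, -0.003, 3.13]
force: [1.4, -0.9, 0.2]
grip_width: 0.0853
finger_force: 0.0
clock: 16.3
position: [0.4591, 0.2449, 0.1756]
tool_rot: [-3.142, -0.001, 3.129]
force: [1.5, 0.2, 0.0]
grip_width: 0.0581
finger_force: 0.0
lin [ 0.011  0.48  -0.502] rot [ 0.    -0.002  0.236]
lin [ 0.011  0.48  -0.606] rot [ 0.    -0.002  0.236]
```

```bash
python3 -m crank '{"linear":[[0.011,0.15,0],[0.011,0.3,-0.15],[0.011,0.45,-0.3],[0.011,0.45,-0.45],[0.011,0.45,-0.52]],"delta_rot":[[0,0,0],[0,0,0.1],[0,0,0.236],[0,0,0.236],[0,0,0.236]],"fingers":[0.36,0.36,0.36,0.36,0.36]}'
python3 -m crank '{"linear":[[0,0,0],[0,0,0],[0,0,-0.02],[0,0,-0.04],[0,0,-0.06]],"delta_rot":[[0,0,0],[0,0,0],[0,0,0],[0,0,0],[0,0,0]],"fingers":[0.36,0.36,0.36,0.36,0.36]}'
python3 -m crank '{"linear":[[0,0,0],[0,0,-0.01],[0,0,-0.02],[0,0,-0.03],[0,0,-0.04]],"delta_rot":[[0,0,0],[0,0,0],[0,0,0],[0,0,0],[0,0,0]],"fingers":[0.36,0.36,0.36,0.36,0.36]}'

```

```text
clock: 16.8
position: [0.4601, 0.3558, 0.0428]
tool_rot: [-3.14, -0.006, -3.028]
force: [0.1, -1.4, 0.2]
grip_width: 0.0582
finger_force: 0.0
clock: 17.3
position: [0.4626, 0.3556, 0.0318]
tool_rot: [3.141, -0.001, -3.031]
force: [0.1, 0.5, -0.1]
grip_width: 0.0581
finger_force: 0.0
clock: 17.8
position: [0.462, 0.3557, 0.0211]
tool_rot: [-3.141, -0.002, -3.03]
force: [0.3, 0.8, 0.6]
grip_width: 0.058
finger_force: 0.0
```

```bash
python3 -m crank '{"linear":[[0,0,-0.004],[0,0,-0.008],[0,0,-0.012],[0,0,-0.012]],"delta_rot":[[0,0,0],[0,0,0],[0,0,0],[0,0,0]],"fingers":[0.36,0.36,0.36,0.36]}'

```

```text
clock: 18.2
position: [0.462, 0.3557, 0.0182]
tool_rot: [-3.141, -0.002, -3.03]
force: [0.3, 0.4, 0.2]
grip_width: 0.058
finger_force: 0.0
```

```bash
python3 -m crank '{"linear":[[0,0,-0.004],[0,0,-0.008],[0,0,-0.008]],"delta_rot":[[0,0,0],[0,0,0],[0,0,0]],"fingers":[0.36,0.36,0.36]}'

```

```text
clock: 18.5
position: [0.462, 0.3558, 0.0165]
tool_rot: [-3.141, -0.002, -3.03]
force: [-2.3, -1.6, 3.6]
grip_width: 0.0583
finger_force: 2.1
```

The tips touch with the TCP at 0.0167, so they sit 12.7 mm ahead of it at this opening. I'll re-grip at TCP z ≈ 0.084.

```bash
python3 -m crank '{"linear":[[0,0,0.15],[0,0,0.3],[0,-0.2,0.5],[0,-0.4,0.7],[0,-0.6,0.75]],"delta_rot":[[0,0,0],[0,0,0],[0,0,-0.1],[0,0,-0.236],[0,0,-0.236]],"fingers":[0.36,0.36,1,1,1]}'
python3 -m crank '{"linear":[[0,-0.2,0],[0,-0.4,0],[-0.01,-0.6,0],[-0.01,-0.75,0],[-0.01,-0.75,0]],"delta_rot":[[0,0,0],[0,0,0],[0,0,0],[0,0,0],[0,0,0]],"fingers":[1,1,1,1,1]}'
python3 - <<'E'
from h import *
s=grab_frame("scene");t=grab_frame("top")
for n,f in(("s",s),("t",t)):
    hsv=cv2.cvtColor(f["image"],cv2.COLOR_RGB2HSV); m=cv2.inRange(hsv,(0,190,120),(6,255,255))|cv2.inRange(hsv,(174,190,120),(180,255,255))
    W=[onz(f,(x,y),.083)[:2] for y,x in np.argwhere(m)]
    W=np.array([w for w in W if .42<w[0]<.62 and -.03<w[1]<.06]); print(n,len(W),W.mean(0),cv2.minAreaRect(W.astype(np.float32)))
to([.460,.0135,.0842])
E
```

```text
clock: 19.0
position: [0.462, 0.2407, 0.1875]
tool_rot: [3.14, -0.0, 3.128]
force: [2.1, -0.2, -1.1]
grip_width: 0.0858
finger_force: 0.0
clock: 19.5
position: [0.4592, 0.048, 0.1852]
tool_rot: [-3.139, -0.002, 3.123]
force: [0.1, 1.0, -0.3]
grip_width: 0.0855
finger_force: 0.0
s 196 [0.52801656 0.01074434] ((0.5215277075767517, 0.013263389468193054), (0.10885536670684814, 0.04021846130490303), 1.1247457265853882)<stdin>:6: RuntimeWarning: Mean of empty slice.
  ret = ret.dtype.type(ret / rcount)
Traceback (most recent call last):
cv2.error: OpenCV(4.12.0) /io/opencv/modules/imgproc/src/convhull.cpp:143: error: (-215:Assertion failed) total >= 0 && (depth == CV_32F || depth == CV_32S) in function 'convexHull'
```

```bash
python3 -m crank '{"linear":[[0,-0.138,0],[0,-0.138,0],[0,-0.138,-0.15],[0,-0.138,-0.15]],"delta_rot":[[0,0,0],[0,0,0],[0,0,0],[0,0,0]],"fingers":[1,1,1,1]}'
python3 -c "
from h import *
to([.460,.0135,.0842])"
```

```text
clock: 20.0
position: [0.4579, 0.0198, 0.1454]
tool_rot: [3.141, -0.006, 3.131]
force: [-1.4, 0.4, -0.2]
grip_width: 0.0853
finger_force: 0.0
lin [ 0.008 -0.025 -0.245] rot [-0.001 -0.012 -0.003]
```

```bash
python3 -m crank '{"linear":[[0.004,-0.025,0],[0.004,-0.025,-0.1],[0.004,-0.025,-0.18],[0.004,-0.025,-0.25],[0.004,-0.025,-0.25]],"delta_rot":[[0,0,0],[0,0,0],[0,0,0],[0,0,0],[0,0,0]],"fingers":[1,1,1,1,1]}'
python3 -m crank '{"linear":[[0,0,0],[0,0,0],[0,0,0]],"delta_rot":[[0,0,0],[0,0,0],[0,0,0]],"fingers":[1,1,1]}'
python3 -c "
from h import *
to([.460,.0135,.0842])"
```

```text
clock: 20.5
position: [0.4604, 0.0128, 0.085]
tool_rot: [-3.141, -0.003, 3.13]
force: [-0.7, -0.3, 0.8]
grip_width: 0.0856
finger_force: 0.0
clock: 20.8
position: [0.4611, 0.0125, 0.0863]
tool_rot: [-3.141, -0.0, 3.129]
force: [1.1, -0.7, -0.3]
grip_width: 0.0852
finger_force: 0.0
lin [-0.004  0.004 -0.008] rot [ 0.    -0.001  0.   ]
```

```bash
python3 -m crank '{"linear":[[-0.004,0.004,-0.008],[-0.004,0.004,-0.008],[-0.004,0.004,-0.008],[-0.004,0.004,-0.008],[-0.004,0.004,-0.008]],"delta_rot":[[0,0,0],[0,0,0],[0,0,0],[0,0,0],[0,0,0]],"fingers":[1,-1,-1,-1,-1]}' 115
python3 -m crank '{"linear":[[0,0,0],[0,0,0.02],[0,0,0.04],[0,0,0.08],[0,0,0.08]],"delta_rot":[[0,0,0],[0,0,0],[0,0,0],[0,0,0],[0,0,0]],"fingers":[-1,-1,-1,-1,-1]}' 115
python3 -c "
from h import *
o=observe(); print(o['force'],o['moment'])"
```

```text
clock: 21.3
position: [0.4594, 0.0135, 0.0838]
tool_rot: [-3.141, -0.002, 3.13]
force: [-5.8, -0.6, 16.8]
grip_width: 0.0564
finger_force: 118.1
clock: 21.8
position: [0.46, 0.0135, 0.1045]
tool_rot: [-3.142, -0.001, 3.129]
force: [0.1, -0.4, -4.1]
grip_width: 0.0558
finger_force: 122.4
[ 0.06558268 -0.40089725 -4.06179452] [0.02157267 0.20738744 0.03944827]
```

```bash
python3 -m crank '{"linear":[[-0.01,0,0.08],[-0.03,0,0.17],[-0.05,0,0.26],[-0.07,0,0.35],[-0.08,0,0.42]],"delta_rot":[[0,0,0],[0,0,0],[0,0,0],[0,0,0],[0,0,0]],"fingers":[-1,-1,-1,-1,-1]}' 115
python3 -m crank '{"linear":[[0,0,0.08],[0,0,0.17],[0,0,0.26],[0,0,0.34],[0,0,0.34]],"delta_rot":[[0,0,0],[0,0,0],[0,0,0],[0,0,0],[0,0,0]],"fingers":[-1,-1,-1,-1,-1]}' 115
python3 - <<'E'
from h import *
o=observe(); print(o['force'],o['moment'],o["position"],o["qpos"].round(2))
s=grab_frame("scene")
hsv=cv2.cvtColor(s["image"],cv2.COLOR_RGB2HSV); m=cv2.inRange(hsv,(0,170,110),(7,255,255))|cv2.inRange(hsv,(173,170,110),(180,255,255))
z=o["position"][2]-.0127-.0015+.013
k,l,st,c=cv2.connectedComponentsWithStats(m)
for i in range(1,k):
    w=onz(s,c[i],z)
    if .38<w[0]<.65 and -.06<w[1]<.09: print(st[i][4],c[i].round(1),w.round(4))
E
```

```text
clock: 22.3
position: [0.4391, 0.0135, 0.2095]
tool_rot: [-3.141, -0.002, 3.13]
force: [0.2, -0.5, -4.3]
grip_width: 0.0558
finger_force: 123.5
clock: 22.8
position: [0.4403, 0.0136, 0.2952]
tool_rot: [-3.141, 0.001, 3.129]
force: [0.5, -0.6, -4.1]
grip_width: 0.0558
finger_force: 123.5
[ 0.49845613 -0.55915827 -4.08158538] [0.01828421 0.14521143 0.02915073] [0.44025102 0.01358749 0.29518416] [ 0.41  0.22 -0.67  1.98  0.16  1.    1.23]
29 [272.4 194.4] [0.5495 0.0253 0.294 ]
29 [265.9 198.2] [0.5299 0.025  0.294 ]
28 [259.5 201.8] [0.511  0.0254 0.294 ]
59 [274.6 204.4] [ 5.399e-01 -5.000e-04  2.940e-01]
18 [254.  205.9] [0.4934 0.0232 0.294 ]
29 [265.2 210. ] [ 0.5119 -0.0009  0.294 ]
29 [258.6 213.7] [ 0.4926 -0.0005  0.294 ]
27 [252.3 217.6] [ 0.4738 -0.0009  0.294 ]
```

```bash
python3 -m crank '{"linear":[[0.01,0.1,0],[0.02,0.25,0],[0.04,0.4,0],[0.06,0.55,0],[0.088,0.7,0]],"delta_rot":[[0,0,0],[0,0,0.05],[0,0,0.1],[0,0,0.18],[0,0,0.236]],"fingers":[-1,-1,-1,-1,-1]}' 115
python3 -m crank '{"linear":[[0,0.15,0],[0,0.3,0],[0,0.45,0],[0,0.6,-0.05],[0,0.7,-0.2]],"delta_rot":[[0,0,0],[0,0,0],[0,0,0],[0,0,0],[0,0,0]],"fingers":[-1,-1,-1,-1,-1]}' 115
python3 -m crank '{"linear":[[0,0,0],[0,0,0],[0,0,0]],"delta_rot":[[0,0,0],[0,0,0],[0,0,0]],"fingers":[-1,-1,-1]}' 115
python3 -c "
from h import *
to([.4623,.365,.10],yaw=.111);to([.4623,.365,.018],yaw=.111)"
```

```text
clock: 23.35
position: [0.461, 0.1897, 0.2919]
tool_rot: [-3.141, -0.004, -3.029]
force: [1.3, -1.4, -4.4]
grip_width: 0.0556
finger_force: 123.5
clock: 23.85
position: [0.4614, 0.3671, 0.2435]
tool_rot: [3.139, 0.001, -3.029]
force: [0.4, -0.8, -4.8]
grip_width: 0.0557
finger_force: 123.5
clock: 24.15
position: [0.4617, 0.3629, 0.2432]
tool_rot: [-3.141, -0.002, -3.031]
force: [-0.7, 0.2, -3.5]
grip_width: 0.0555
finger_force: 124.8
lin [ 0.002  0.008 -0.573] rot [ 0.001 -0.004  0.   ]
lin [ 0.002  0.008 -0.901] rot [ 0.001 -0.004  0.   ]
```

```bash
python3 -m crank '{"linear":[[0.002,0.008,-0.13],[0.002,0.008,-0.28],[0.002,0.008,-0.43],[0.002,0.008,-0.57],[0.002,0.008,-0.65]],"delta_rot":[[0,0,0],[0,0,0],[0,0,0],[0,0,0],[0,0,0]],"fingers":[-1,-1,-1,-1,-1]}' 115
python3 -m crank '{"linear":[[0,0,0],[0,0,0],[0,0,-0.04],[0,0,-0.08],[0,0,-0.08]],"delta_rot":[[0,0,0],[0,0,0],[0,0,0],[0,0,0],[0,0,0]],"fingers":[-1,-1,-1,-1,-1]}' 115
python3 - <<'E'
from h import *
to([.4623,.365,.018],yaw=.111); o=observe(); print(o["position"])
for n in("scene","top"):
    f=grab_frame(n); hsv=cv2.cvtColor(f["image"],cv2.COLOR_RGB2HSV); m=cv2.inRange(hsv,(0,170,110),(7,255,255))|cv2.inRange(hsv,(173,170,110),(180,255,255))
    k,l,st,c=cv2.connectedComponentsWithStats(m); z=o["position"][2]-.0012
    for i in range(1,k):
        w=onz(f,c[i],z)
        if st[i][4]>8 and .4<w[0]<.6 and .3<w[1]<.44: print(n,st[i][4],w.round(4))
    b=cv2.inRange(hsv,(105,60,50),(135,255,255)); W=np.array([onz(f,(x,y),.004)[:2] for y,x in np.argwhere(b)])
    W=W[(W[:,0]>.35)&(W[:,0]<.67)&(W[:,1]>.25)&(W[:,1]<.5)]
    if len(W)>20: print(n,len(W),cv2.minAreaRect(W.astype(np.float32)))
E
```

```text
clock: 24.65
position: [0.4622, 0.364, 0.0791]
tool_rot: [-3.14, -0.003, -3.032]
force: [0.5, -0.1, -3.4]
grip_width: 0.0558
finger_force: 124.7
clock: 25.15
position: [0.4618, 0.365, 0.0599]
tool_rot: [-3.141, -0.003, -3.03]
force: [0.5, -0.5, -3.8]
grip_width: 0.0553
finger_force: 124.7
lin [ 0.002  0.    -0.168] rot [ 0.002 -0.005 -0.001]
[0.46176811 0.36496017 0.05987859]
scene 33 [0.5594 0.3883 0.0587]
scene 16 [0.531  0.3844 0.0587]
scene 17 [0.572  0.3634 0.0587]
scene 17 [0.5125 0.3823 0.0587]
scene 16 [0.5529 0.3603 0.0587]
scene 16 [0.5338 0.3594 0.0587]
scene 13 [0.4946 0.3797 0.0587]
scene 17 [0.5156 0.3558 0.0587]
scene 17 [0.4969 0.354  0.0587]
scene 123 ((0.5077559351921082, 0.3697353005409241), (0.24854826927185059, 0.15017378330230713), 6.339120864868164)
top 9 [0.571  0.3925 0.0587]
```

```bash
python3 -m crank '{"linear":[[0.002,0,-0.03],[0.002,0,-0.06],[0.002,0,-0.09],[0.002,0,-0.12],[0.002,0,-0.14]],"delta_rot":[[0,0,0],[0,0,0],[0,0,0],[0,0,0],[0,0,0]],"fingers":[-1,-1,-1,-1,-1]}' 115
python3 -m crank '{"linear":[[0,0,0],[0,0,0],[0,0,-0.008],[0,0,-0.016],[0,0,-0.016]],"delta_rot":[[0,0,0],[0,0,0],[0,0,0],[0,0,0],[0,0,0]],"fingers":[-1,-1,-1,-1,-1]}' 115

```

```text
clock: 25.75
position: [0.4622, 0.3654, 0.0248]
tool_rot: [-3.141, -0.003, -3.03]
force: [0.2, 0.4, -4.0]
grip_width: 0.0558
finger_force: 124.7
clock: 26.25
position: [0.4625, 0.3654, 0.0217]
tool_rot: [-3.141, -0.002, -3.03]
force: [0.1, 0.4, -4.2]
grip_width: 0.0554
finger_force: 124.7
```

```bash
python3 -m crank '{"linear":[[0,0,-0.006],[0,0,-0.012],[0,0,-0.012]],"delta_rot":[[0,0,0],[0,0,0],[0,0,0]],"fingers":[-1,-1,-1]}' 115

```

```text
clock: 26.55
position: [0.4625, 0.3656, 0.0189]
tool_rot: [-3.141, -0.002, -3.03]
force: [-1.2, -1.4, -0.5]
grip_width: 0.0558
finger_force: 125.3
```

```bash
python3 -m crank '{"linear":[[0,0,-0.003],[0,0,-0.006],[0,0,-0.006]],"delta_rot":[[0,0,0],[0,0,0],[0,0,0]],"fingers":[-1,-1,-1]}' 115

```

```text
clock: 26.85
position: [0.4625, 0.3657, 0.0188]
tool_rot: [-3.141, -0.001, -3.03]
force: [-9.0, -7.2, 29.2]
grip_width: 0.0553
finger_force: 129.0
```

```bash
python3 -m crank '{"linear":[[0,0,0.005],[0,0,0.006],[0,0,0.006],[0,0,0.006],[0,0,0.006]],"delta_rot":[[0,0,0],[0,0,0],[0,0,0],[0,0,0],[0,0,0]],"fingers":[-1,0.5,0.7,1,1]}' 40
python3 -m crank '{"linear":[[0,0,0],[0,0,0],[0,0,0.1],[0,0,0.4],[0,0,0.8]],"delta_rot":[[0,0,0],[0,0,0],[0,0,0],[0,0,0],[0,0,0]],"fingers":[1,1,1,1,1]}'
python3 -m crank '{"linear":[[-0.03,-0.2,0.1],[-0.06,-0.4,0.1],[-0.06,-0.6,0.1],[-0.06,-0.8,0.1],[-0.06,-1,0.1]],"delta_rot":[[0,0,-0.1],[0,0,-0.236],[0,0,-0.236],[0,0,-0.236],[0,0,-0.236]],"fingers":[1,1,1,1,1]}'
python3 - <<'E'
from h import *
to([.52,-.02,.34]); o=observe(); print(o["position"])
for n in("scene","top"):
    f=grab_frame(n); hsv=cv2.cvtColor(f["image"],cv2.COLOR_RGB2HSV); m=cv2.inRange(hsv,(0,170,110),(7,255,255))|cv2.inRange(hsv,(173,170,110),(180,255,255))
    W=np.array([onz(f,(x,y),.015)[:2] for y,x in np.argwhere(m)])
    W=W[(W[:,0]>.4)&(W[:,0]<.62)&(W[:,1]>.3)&(W[:,1]<.45)]
    if len(W)>20: print(n,len(W),W.mean(0),cv2.minAreaRect(W.astype(np.float32)))
    # dark/grey steel: low saturation within mat region
    g=cv2.inRange(hsv,(0,0,40),(180,75,230)); G=np.array([onz(f,(x,y),.012)[:2] for y,x in np.argwhere(g)])
    G=G[(G[:,0]>.4)&(G[:,0]<.61)&(G[:,1]>.31)&(G[:,1]<.43)]
    if len(G)>20: print(n,"steel",len(G),cv2.minAreaRect(G.astype(np.float32)))
E
```

```text
clock: 27.35
position: [0.4625, 0.3656, 0.0187]
tool_rot: [-3.142, -0.002, -3.03]
force: [-0.1, -0.5, -0.4]
grip_width: 0.0854
finger_force: 0.0
clock: 27.85
position: [0.4619, 0.3653, 0.1448]
tool_rot: [-3.141, -0.004, -3.03]
force: [0.3, 0.4, 0.7]
grip_width: 0.0849
finger_force: 0.0
clock: 28.35
position: [0.4472, 0.1199, 0.169]
tool_rot: [-3.141, -0.001, 3.13]
force: [1.4, -0.2, -0.8]
grip_width: 0.0856
finger_force: 0.0
lin [ 0.291 -0.56   0.684] rot [ 0.001 -0.003 -0.   ]
[0.44715264 0.11991737 0.16903384]
scene steel 39 ((0.4988311231136322, 0.3955724239349365), (0.10307350754737854, 0.19038987159729004), 57.16947937011719)
top 104 [0.52847089 0.37357643] ((0.5268274545669556, 0.3743772506713867), (0.10761424154043198, 0.03647414594888687), 7.892586708068848)
top steel 210 ((0.5080727338790894, 0.3715066611766815), (0.14200016856193542, 0.05440196394920349), 7.659071922302246)
```

The tray lies centred on the mat to within about 2 mm and 1°. Now for the tambour: back to its knob.

```bash
python3 -m crank '{"linear":[[0,0,0.2],[0,0,0.4],[0.1,-0.1,0.6],[0.25,-0.25,0.65],[0.4,-0.4,0.65]],"delta_rot":[[0,0,0],[0,0,0],[0,-0.1,0],[0,-0.267,0],[0,-0.267,0]],"fingers":[1,1,1,0.5,0.3]}' 40
python3 -m crank '{"linear":[[0.1,-0.1,0],[0.2,-0.16,0],[0.25,-0.16,0],[0.25,-0.16,0],[0.25,-0.16,0]],"delta_rot":[[0,0,0],[0,0,0],[0,0,0],[0,0,0],[0,0,0]],"fingers":[0.3,0.3,0.3,0.3,0.3]}'
python3 -c "
from h import *
to([.612,-.0213,.30],tilt=8);to([.612,-.0213,.253],tilt=8)"
```

```text
clock: 28.95
position: [0.5372, 0.0324, 0.3338]
tool_rot: [-3.141, 0.146, 3.132]
force: [0.7, 0.1, 0.8]
grip_width: 0.0591
finger_force: 0.0
clock: 29.45
position: [0.5984, -0.0065, 0.33]
tool_rot: [3.14, 0.137, 3.13]
force: [-1.0, 0.3, 0.4]
grip_width: 0.0556
finger_force: 0.0
lin [ 0.054 -0.059 -0.12 ] rot [-0.003 -0.005 -0.002]
lin [ 0.054 -0.059 -0.308] rot [-0.003 -0.005 -0.002]
```

```bash
python3 -m crank '{"linear":[[0.054,-0.059,0],[0.054,-0.059,-0.1],[0.054,-0.059,-0.2],[0.054,-0.059,-0.308],[0.054,-0.059,-0.308]],"delta_rot":[[0,0,0],[0,0,0],[0,0,0],[0,0,0],[0,0,0]],"fingers":[0.3,0.3,0.3,0.3,0.3]}' 40
python3 -m crank '{"linear":[[0,0,0],[0,0,0]],"delta_rot":[[0,0,0],[0,0,0]],"fingers":[0.3,0.3]}'
python3 -c "
from h import *
to([.612,-.0213,.253],tilt=8)"
```

```text
clock: 29.95
position: [0.6103, -0.0216, 0.2507]
tool_rot: [3.14, 0.133, 3.13]
force: [-0.2, -0.0, -0.1]
grip_width: 0.0554
finger_force: 0.0
clock: 30.15
position: [0.6128, -0.0215, 0.255]
tool_rot: [3.14, 0.14, 3.13]
force: [0.1, 0.2, 0.9]
grip_width: 0.0554
finger_force: 0.0
lin [-0.003  0.001 -0.008] rot [-0.003  0.    -0.001]
```

```bash
python3 -m crank '{"linear":[[-0.003,0,-0.008],[-0.003,0,-0.008],[-0.003,0,-0.008],[-0.003,0,-0.008],[-0.003,0,-0.008]],"delta_rot":[[0,0,0],[0,0,0],[0,0,0],[0,0,0],[0,0,0]],"fingers":[-1,-1,-1,-1,-1]}' 45
python3 - <<'E'
from h import *
AX[0]=.641
for v in (1.25,1.175,1.1,1.025,.95,.875,.8,.725,.65): print(v,((knobpos(v)-knobpos(1.325))/.25).round(3))
E
```

```text
clock: 30.65
position: [0.6118, -0.0201, 0.2521]
tool_rot: [3.138, 0.139, 3.131]
force: [-2.8, 8.2, 6.6]
grip_width: 0.0194
finger_force: 43.6
1.25 [-0.055  0.001 -0.011]
1.175 [-0.11   0.001 -0.026]
1.1 [-0.163  0.002 -0.045]
1.025 [-0.214  0.003 -0.067]
0.95 [-0.264  0.003 -0.094]
0.875 [-0.312  0.004 -0.124]
0.8 [-0.357  0.004 -0.158]
0.725 [-0.399  0.005 -0.195]
0.65 [-0.439  0.005 -0.235]
```

```bash
python3 -m crank '{"linear":[[-0.055,0.001,-0.011],[-0.11,0.001,-0.026],[-0.163,0.002,-0.045],[-0.214,0.003,-0.067],[-0.214,0.003,-0.067]],"delta_rot":[[0,0,0],[0,0,0],[0,0,0],[0,0,0],[0,0,0]],"fingers":[-1,-1,-1,-1,-1]}' 45
python3 - <<'E'
from h import *
AX[0]=.641; d=observe()["position"]-[.6118,-.0201,.2521]+knobpos(1.325)-AX; e=np.arctan2(d[2],-d[0])-.091; print(e,np.linalg.norm(d[[0,2]]))
for v in (.95,.875,.8,.725,.65,.575,.5,.425,.35): print(v,((knobpos(v)-knobpos(1.025))/.25).round(3))
E
```

```text
clock: 31.15
position: [0.5573, -0.0197, 0.2347]
tool_rot: [3.139, 0.138, 3.131]
force: [-2.2, 8.4, 0.2]
grip_width: 0.0194
finger_force: 45.2
1.0194552382338986 0.1878902905679982
0.95 [-0.05   0.001 -0.027]
0.875 [-0.097  0.001 -0.057]
0.8 [-0.142  0.002 -0.091]
0.725 [-0.185  0.002 -0.128]
0.65 [-0.224  0.003 -0.168]
0.575 [-0.261  0.003 -0.211]
0.5 [-0.294  0.004 -0.257]
0.425 [-0.324  0.004 -0.305]
0.35 [-0.35   0.004 -0.355]
```

```bash
python3 -m crank '{"linear":[[-0.05,0.001,-0.027],[-0.097,0.001,-0.057],[-0.142,0.002,-0.091],[-0.185,0.002,-0.128],[-0.224,0.003,-0.168]],"delta_rot":[[0,0,0],[0,0,0],[0,0,0],[0,0,0],[0,0,0]],"fingers":[-1,-1,-1,-1,-1]}' 45
python3 -m crank '{"linear":[[0,0,0],[-0.037,0,-0.043],[-0.07,0.001,-0.089],[-0.1,0.001,-0.137],[-0.1,0.001,-0.137]],"delta_rot":[[0,0,0],[0,0,0],[0,0,0],[0,0,0],[0,0,0]],"fingers":[-1,-1,-1,-1,-1]}' 45
python3 - <<'E'
from h import *
o=observe()
AX[0]=.641; d=o["position"]-[.6118,-.0201,.2521]+knobpos(1.325)-AX; e=np.arctan2(d[2],-d[0])-.091; print(e,np.linalg.norm(d[[0,2]]),o["force"])
for v in (.35,.275,.2,.13,.06,.0,-.02): print(v,((knobpos(v)-knobpos(.425))/.25).round(3))
E
```

```text
clock: 31.65
position: [0.503, -0.0191, 0.1932]
tool_rot: [3.139, 0.141, 3.13]
force: [9.4, 6.4, -1.5]
grip_width: 0.0195
finger_force: 47.1
clock: 32.15
position: [0.4772, -0.0189, 0.1578]
tool_rot: [3.139, 0.139, 3.131]
force: [2.8, 6.4, -5.4]
grip_width: 0.0196
finger_force: 48.5
0.4185756029022303 0.18744176262231943 [ 2.76468165  6.36725234 -5.35736182]
0.35 [-0.026  0.    -0.05 ]
0.275 [-0.048  0.001 -0.102]
0.2 [-0.066  0.001 -0.155]
0.13 [-0.08   0.001 -0.206]
0.06 [-0.089  0.001 -0.258]
0.0 [-0.095  0.001 -0.303]
-0.02 [-0.096  0.001 -0.318]
```

```bash
python3 -m crank '{"linear":[[-0.026,0,-0.05],[-0.048,0.001,-0.102],[-0.066,0.001,-0.155],[-0.08,0.001,-0.206],[-0.08,0.001,-0.206]],"delta_rot":[[0,0,0],[0,0,0],[0,0,0],[0,0,0],[0,0,0]],"fingers":[-1,-1,-1,-1,-1]}' 45
python3 -m crank '{"linear":[[0,0,0],[-0.007,0,-0.03],[-0.01,0,-0.055],[-0.013,0,-0.085],[-0.013,0,-0.1]],"delta_rot":[[0,0,0],[0,0,0],[0,0,0],[0,0,0],[0,0,0]],"fingers":[-1,-1,-1,-1,-1]}' 45
python3 - <<'E'
from h import *
o=observe()
AX[0]=.641; d=o["position"]-[.6118,-.0201,.2521]+knobpos(1.325)-AX; e=np.arctan2(d[2],-d[0])-.091; print(e,np.linalg.norm(d[[0,2]]),o["force"])
E
```

```text
clock: 32.65
position: [0.4577, -0.0187, 0.1062]
tool_rot: [3.139, 0.139, 3.131]
force: [4.2, 4.3, -4.4]
grip_width: 0.0192
finger_force: 49.8
clock: 33.15
position: [0.4539, -0.0187, 0.0816]
tool_rot: [3.139, 0.138, 3.131]
force: [0.1, 6.4, 2.0]
grip_width: 0.0189
finger_force: 50.8
-0.009559139033243902 0.18746970087600917 [0.07099469 6.42211772 1.9620823 ]
```

Near shut. Press down a little more to seat it.

```bash
python3 -m crank '{"linear":[[0,0,-0.008],[0,0,-0.016],[0,0,-0.016]],"delta_rot":[[0,0,0],[0,0,0],[0,0,0]],"fingers":[-1,-1,-1]}' 45

```

```text
clock: 33.45
position: [0.4549, -0.0187, 0.078]
tool_rot: [3.139, 0.14, 3.131]
force: [3.0, 5.7, -5.1]
grip_width: 0.0192
finger_force: 50.9
```

```bash
python3 -m crank '{"linear":[[0,0,-0.008],[0,0,-0.012],[0,0,-0.012]],"delta_rot":[[0,0,0],[0,0,0],[0,0,0]],"fingers":[-1,-1,-1]}' 45

```

```text
clock: 33.75
position: [0.4547, -0.0188, 0.0754]
tool_rot: [3.139, 0.14, 3.131]
force: [-3.2, 6.1, 10.3]
grip_width: 0.0195
finger_force: 51.8
```

Firm stop felt (+10 N). Release, rise clear, and check.

```bash
python3 -m crank '{"linear":[[0,0,0],[0,0,0],[0,0,0],[0,0,0],[0,0,0]],"delta_rot":[[0,0,0],[0,0,0],[0,0,0],[0,0,0],[0,0,0]],"fingers":[0.5,1,1,1,1]}' 20
python3 -m crank '{"linear":[[0,0,0.1],[0,0,0.25],[0,0,0.45],[0,0.1,0.65],[0,0.25,0.8]],"delta_rot":[[0,0,0],[0,0,0],[0,0,0],[0,0,0],[0,0,0]],"fingers":[1,1,1,1,1]}'
python3 -m crank '{"linear":[[0,0.2,0],[0,0.4,0],[0,0.6,0],[0,0.6,0],[0,0.6,0]],"delta_rot":[[0,0,0],[0,0,0],[0,0,0],[0,0,0],[0,0,0]],"fingers":[1,1,1,1,1]}'
python3 - <<'E'
from h import *
o=observe(); print(o["position"],o["force"])
c={}
P=[.4545,-.0193,.087]
F={n:grab_frame(n) for n in("scene","top")}
for n,f in F.items():
    hsv=cv2.cvtColor(f["image"],cv2.COLOR_RGB2HSV); u,v=proj(f,P); x0,y0=int(u)-9,int(v)-9
    w=cv2.inRange(hsv,(17,195,130),(30,255,255))[y0:y0+19,x0:x0+19]
    print(n,u,v); print("\n".join("".join(".#"[int(a>0)] for a in r) for r in w))
    m=cv2.inRange(hsv,(0,170,110),(7,255,255))|cv2.inRange(hsv,(173,170,110),(180,255,255))
    W=np.array([onz(f,(x,y),.015)[:2] for y,x in np.argwhere(m)]); W=W[(W[:,0]>.4)&(W[:,0]<.62)&(W[:,1]>.3)&(W[:,1]<.45)]
    if len(W)>20: print(n,len(W),W.mean(0),cv2.minAreaRect(W.astype(np.float32)))
E
```

```text
clock: 34.25
position: [0.4539, -0.0199, 0.0747]
tool_rot: [3.14, 0.138, 3.129]
force: [0.8, -0.3, 0.4]
grip_width: 0.0854
finger_force: 0.0
clock: 34.75
position: [0.4538, 0.0361, 0.2708]
tool_rot: [3.14, 0.139, 3.126]
force: [0.8, -0.7, -0.9]
grip_width: 0.0856
finger_force: 0.0
clock: 35.25
position: [0.4534, 0.1879, 0.2682]
tool_rot: [3.14, 0.137, 3.132]
force: [0.4, -0.4, -0.1]
grip_width: 0.0849
finger_force: 0.0
[0.45337649 0.18792272 0.26815879] [ 0.38855088 -0.3948957  -0.06633528]
scene 251.79667552653046 246.74216190435212
...................
...................
...................
...................
.................##
...............##..
.........##..###.##
........######.###.
.......####.##.#...
.......###.###.....
.......###.###.###.
.......######...#..
........#####......
...................
...................
...................
...................
...................
...................
scene 80 [0.55696572 0.37532178] ((0.5526734590530396, 0.37722885608673096), (0.052642323076725006, 0.039347875863313675), 8.945662498474121)
top 285.71881583191765 220.4386178209445
.........##........
........###........
.........##........
.........#.........
........###........
........####.......
........####.......
.......#####.......
.......#####.......
.......######......
.......######......
........####.......
...................
...................
...................
...................
...................
...................
...................
top 106 [0.52803639 0.37350953] ((0.5268274545669556, 0.3743772506713867), (0.10761424154043198, 0.03647414594888687), 7.892586708068848)
```

The numbers agree with shut to within a pixel. I'll confirm by pressing lightly on top of the knob with closed fingertips (ball top should be at z 0.098).

```bash
python3 -m crank '{"linear":[[0,-0.2,0],[0,-0.4,0],[0,-0.6,0],[0,-0.83,0],[0,-0.83,-0.1]],"delta_rot":[[0,0,0],[0,0,0],[0,0.1,0],[0,0.267,0],[0,0.267,0]],"fingers":[-1,-1,-1,-1,-1]}' 20
python3 -m crank '{"linear":[[0,0,0],[0,0,-0.1],[0,0,-0.25],[0,0,-0.4],[0,0,-0.4]],"delta_rot":[[0,0,0],[0,0,0],[0,0,0],[0,0,0],[0,0,0]],"fingers":[-1,-1,-1,-1,-1]}' 20
python3 -c "
from h import *
to([.456,-.0193,.125]);to([.456,-.0193,.116])"
```

```text
clock: 35.85
position: [0.4551, -0.0281, 0.2446]
tool_rot: [-3.14, -0.002, 3.119]
force: [0.3, 0.0, -1.0]
grip_width: 0.0127
finger_force: 0.0
clock: 36.35
position: [0.4519, -0.0201, 0.1412]
tool_rot: [3.141, -0.007, 3.131]
force: [0.1, 0.3, 1.1]
grip_width: -0.0002
finger_force: 0.0
lin [ 0.016  0.003 -0.065] rot [-0.001 -0.013 -0.002]
lin [ 0.016  0.003 -0.101] rot [-0.001 -0.013 -0.002]
```

```bash
python3 -m crank '{"linear":[[0.012,0,0],[0.012,0,-0.04],[0.012,0,-0.08],[0.012,0,-0.1],[0.012,0,-0.1]],"delta_rot":[[0,0,0],[0,0,0],[0,0,0],[0,0,0],[0,0,0]],"fingers":[-1,-1,-1,-1,-1]}' 20
python3 -m crank '{"linear":[[0,0,0],[0,0,0]],"delta_rot":[[0,0,0],[0,0,0]],"fingers":[-1,-1]}' 20
```

```text
clock: 36.85
position: [0.4566, -0.0207, 0.118]
tool_rot: [-3.141, -0.003, 3.13]
force: [0.3, -0.3, -0.4]
grip_width: -0.0001
finger_force: 0.0
clock: 37.05
position: [0.457, -0.0208, 0.1187]
tool_rot: [-3.141, -0.002, 3.13]
force: [-0.3, -0.2, 0.4]
grip_width: -0.0002
finger_force: 0.0
```

```bash
for i in 1 2; do :; done; python3 -m crank '{"linear":[[0,0.005,-0.008],[0,0.005,-0.012],[0,0.005,-0.012]],"delta_rot":[[0,0,0],[0,0,0],[0,0,0]],"fingers":[-1,-1,-1]}' 20
python3 -m crank '{"linear":[[0,0,-0.004],[0,0,-0.006],[0,0,-0.006]],"delta_rot":[[0,0,0],[0,0,0],[0,0,0]],"fingers":[-1,-1,-1]}' 20
```

```text
clock: 37.35
position: [0.4568, -0.0195, 0.1153]
tool_rot: [-3.141, -0.002, 3.13]
force: [-0.1, -0.3, 0.2]
grip_width: 0.0
finger_force: 0.0
clock: 37.65
position: [0.457, -0.0194, 0.1144]
tool_rot: [-3.141, -0.002, 3.13]
force: [-4.8, -0.4, 17.8]
grip_width: -0.0002
finger_force: 8.8
```

The ball top holds at about 0.097 under 18 N, so the front is fully shut. Retreat and hand in.

```bash
python3 -m crank '{"linear":[[0,0,0.1],[0,0,0.3],[0,0,0.5],[0,0,0.7],[0,0,0.7]],"delta_rot":[[0,0,0],[0,0,0],[0,0,0],[0,0,0],[0,0,0]],"fingers":[-1,-1,-1,-1,-1]}' 20
python3 -m crank '{"linear":[[0,0,0],[0,0,0],[0,0,0]],"delta_rot":[[0,0,0],[0,0,0],[0,0,0]],"fingers":[-1,-1,-1]}' 20
python3 -c "
from h import *
print(bot.job_done())"
```

```text
clock: 38.15
position: [0.459, -0.0191, 0.2942]
tool_rot: [-3.14, 0.006, 3.129]
force: [0.5, 0.6, -1.8]
grip_width: -0.0003
finger_force: 0.0
clock: 38.45
position: [0.4564, -0.0195, 0.2878]
tool_rot: [3.141, -0.004, 3.13]
force: [0.3, 0.1, -0.2]
grip_width: 0.0001
finger_force: 0.0
the job is handed in; nothing more can be done
None
```

I handed the job in at 38.5 s: the red-stone tray lies within about 2 mm and 1° of square in the middle of the mat, the tambour is fully shut (knob firm under an 18 N press), and I did not touch the blue tray or the other bench items.

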